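Past the sprung gate: a rack of memory modules

TASK

Swing the sprung gate of the chute open with a fingertip and, holding it open clear of the rack, push the rack of memory modules along the chute past the gate until it is fully home against the end stop. Then take the hand away so that the gate swings shut behind the rack. Only push: do not lift, tip or carry the rack, do not let the gate press on it, and leave the other things on the bench where they are.

Things in the scene. Friction and masses are not known exactly. Their poses are not given: they have to be found in the camera images.
- chute: fixed aluminium channel, 86 wide inside, entry end open. Origin at bench level on its centre line. +y = direction of pushing, +x = across to the gate's side, z up. Floor top 6 above the bench. Side walls: inner faces x = -43 and +43, 4 thick, top 26 above the bench, y -250 to +52; the +x wall has a gap at y = -105 to -55 for the gate's paddle
- stop (a point): middle of the inner face of the end stop, a cross plate closing the far end of the channel, at chute y = +46; its top is 32 above the bench
- gate (a joint): gate angle about its vertical hinge (rad), 0 = shut, grows as it opens, limit 0.46. At 0.36 its bar is parallel to the chute; from 0.36 up the gate is clear of the rack. A spring shuts it (0.24 Nm shut, 0.33 Nm at 0.36: under 2 N on a finger 200 from the hinge, about 6 N at 57). It does not stay open by itself and the rack cannot push it open
- gate_hinge (a point): turns with the dark steel gate: a straight bar 275 long, 10 x 10, 43 to 53 above the bench, passing over the rack. Origin on the hinge axis at bench level (chute x = +51, y = 0); the bar runs along its own -y, back towards the chute's entry. A paddle 10 thick at own y -60 to -90 hangs from it to 9 above the bench and blocks the rack when shut
- gate_tip (a point): centre of the bar's free end, 275 from the hinge, 48 above the bench; when shut at chute x = -46, y = -257, so that the bar slants across the channel. The gate opens when the bar's face towards chute -x is pushed towards chute +x; a finger can slide along that face towards the hinge while holding it
- rack: grey rack, 80 wide (x), 90 long (y), 32 high, about 0.3 kg, six green memory modules standing in it below its rim; loose in the channel with 3 play each side, its top 38 above the bench. Origin at the centre of its underside, axes parallel to the chute's. Starts at chute y = -175 to -145; home against the stop at chute y = +1
- rack_rear (a point): middle of the rack's flat rear wall (own y = -45), full rack width, 16 above the rack's underside: the face to push
- empty_rack: a second, empty grey rack of the same make, standing loose on the bench away from the chute; origin at the centre of its underside
- heatsink: finned aluminium heatsink 60 x 60 x 34, loose on the bench just beyond the gate side of the chute; origin at the centre of its underside
- hard_drive: steel hard drive 102 x 147 x 26, loose on the bench; origin at the centre of its underside
- screw_jar: clear jar, diameter 56, height 60, loose on the bench on the gate side of the chute; origin at the centre of its underside
- driver: screwdriver lying on the bench
- adapter: black power adapter 110 x 50 x 30, loose on the bench; origin at the centre of its underside
- fan: black square case fan 80 x 80 x 25, loose on the bench; origin at the centre of its underside
There are look-alikes about, which are no part of the job. What is shaped like the rack but orange or purple is not meant.

How it is judged:
On the way, in this order (a step that is already met when the one before it is completed fails the run):
1. a finger holds the gate open while the rack is still before it (value of joint gate above 0.33 rad and contact force between the fingers and gate above 0.3 N and y of rack in the frame of chute below -0.13 m), for 0.1 s.
2. the rack passes the gate while a finger still holds it open (value of joint gate above 0.33 rad and contact force between the fingers and gate above 0.3 N and y of rack in the frame of chute between -0.1 and -0.03 m), for 0.1 s.
At the end, for the whole second after the job is handed in: the rack stands flat in the chute with no more than about 7 mm left to the end stop, at rest; the gate has swung shut behind it (within 0.04 rad) and does not touch it (y of rack in the frame of chute above -0.006 m and height (world z) of rack below 0.01 m and angle between rack's own z axis and vertical below 0.08 rad and linear speed of rack below 0.01 m/s and value of joint gate below 0.04 rad and velocity of joint gate below 0.1 rad/s and contact force between rack and gate below 0.5 N).
It fails at once if the rack is lifted by more than 10 mm or tipped by more than 0.2 rad (height (world z) of rack above 0.016 m or angle between rack's own z axis and vertical above 0.2 rad).
It fails at once if the gate and the rack press on one another (more than 2.5 N) (contact force between rack and gate above 2.5 N).
It fails at once if another thing on the bench is moved by more than 20 mm (distance of any of empty_rack, heatsink, hard_drive, screw_jar, driver, adapter, fan from where it was at the start of the episode above 0.02 m).
It also fails if it takes over 42 s, if anything falls off the work surface, if the arm or the gripper's body presses on something with over 40 N, if the wrist force passes 120 N, or if a joint passes its speed limit or range.

ROBOT

A 7-joint arm with a two-finger parallel gripper is mounted at the origin on the work surface. World frame = base frame: x ahead of the robot, y to its left, z up, the work surface at z = 0. Lengths are in m, angles in rad, forces in N, time in s.
With the tool pointing down it reaches from about 0.425 to 0.975 m from the base axis. Payload 16.7 kg.
Tool frame: the origin (TCP) lies on the centre line of the jaws, within the pads' length; the fingertips stand ctrl.tips_ahead ahead of it and the grasp point (between the pads) lies 11 mm behind it (ctrl.tips_ahead is the distance from the TCP to the fingertips, in m); z points along the fingers, y is the line along which they close (so a half turn about z gives the same grasp; the last joint's range is limited). The gripper opens to 85 mm and grips with 20 to 120 N. Pads are 22 mm wide; open, the fingers measure 114 mm over their backs; the gripper's body (76 mm by 85 mm) begins 54 mm behind the grasp point. The pads swing forward as they close: fully open they stand 13 mm farther back than shut.
Start: joints at [-1.381, 0.426, 0.074, 1.606, -0.034, 1.111, -0.067], TCP at [0.225, 0.636, 0.239] pointing down, gripper open.
Joint ranges: [-2.85, 2.85], [-0.5, 2.14], [-1.23, 1.37], [0.21, 2.46], [-1.02, 4.16], [0.16, 2.05], [-2.73, 2.73]. Speed limits (rad/s): [1.89, 1.89, 2.39, 2.39, 3.01, 3.01, 3.01].

INTERFACE

Orientations are given as a 3x3 rotation matrix whose columns are the frame's x, y, z axes.
In Python, from bench import ctrl gives the robot as it stands.
- The arm moves only by the tool step_arm, never from a script. Its arguments are lists of equal length, an entry for each row: "slide": the shift along the tool's x, y, z scaled (see below), a list of three; "turn": the turn, a rotation vector about the tool's x, y, z scaled (see below), a list of three. In form: {"slide": [[dx, dy, dz], ...], "turn": [[ax, ay, az], ...]}. A call has 1 to 8 rows; each row is the pose to reach, as a shift and turn from the pose commanded when the call began, along the tool's axes at that moment, turning the shorter way round; what a row does not reach only later rows make up. The controller multiplies each number of a shift by 15 cm and each number of a turn by 360 degrees. A row lasts 1/8 s, in which the tool goes at most 62.5 mm and 10.7 degrees, less where a joint would pass 70% of its speed; a pose out of reach is approached as far as the arm can. A call with a number of a shift or a turn outside -1 to 1 is refused whole. A call with a gripper value outside its range is refused whole. "jaw" is the opening, from -1 (shut) to 1 (fully open), set as the call begins (left out, the last holds). The fingers move at their own pace and stop on an object; the grip force is fixed at half the most. Time passes only in rows, so rows that repeat a pose let the fingers close. It gives the time, the measured TCP pose, the force, the opening and the grip force at its end, in the units of the state.
- ctrl.get_state(): the state, without advancing time (a new reading comes with each control period).
- ctrl.snapshot(name): name is "side" or "top"; returns a dict with "color" (400x640x3 uint8, red, green, blue), "fx", "fy", "cx", "cy" (pixels), "camera_from_world" (4x4, takes a point from world to camera coordinates). Camera axes: x right, y down, z forward; pixel columns grow to the right and rows downward; lengths in m; the calibration is good to about 2 mm. A picture is of the moment at which its call begins. There is no depth.
- ctrl.sign_off(): hands the job in; it is judged then, once.
The state is a dict: "time_s": time; "qpos": joint angles; "qvel": joint speeds; "joint_efforts": joint torques, N m; "tool_pos": TCP position; "tool_rot": TCP orientation; "force": force on the tool from outside, world axes, zero at the start; "wrist_torque": the same for the moment, N m; "grip_width": finger opening in m; "finger_force": force on a finger pad.
Only numpy, scipy, OpenCV 4.12 (cv2) and the standard library are available. Lean on these libraries where they do the work, as an engineer would, in place of code of your own. Each camera call takes 0.05 s, during which the arm holds its last target. There are 200 camera calls.

## Working session

There is one attempt and no reset: what is moved stays moved. The work goes in short steps, Python scripts to look and compute and a tool call to move; the robot and the scene stay as the last step left them, time stands still between calls to the robot, and variables do not carry over. Pictures are saved under pics/ and viewed, at most 10 in all, crops included, and the job is handed in when it is done.

Besides the shell and the picture viewer there is one more tool, called after "Call:" by a JSON object that holds its "op" and its "data", one argument or row to a line. step_arm: Moves the arm, as the interface text tells. Its arguments: {"type":"object","properties":{"slide":{"type":"array","items":{"type":"array","items":{"type":"number"}}},"turn":{"type":"array","items":{"type":"array","items":{"type":"number"}}},"jaw":{"type":"number"}},"required":["slide","turn"]}

```bash
mkdir -p pics; ls
python3 - <<'E'
from bench import ctrl
import cv2,numpy as np
s=ctrl.get_state();print(s['time_s'],s['tool_pos'],np.round(s['tool_rot'],3),s['grip_width'],ctrl.tips_ahead)
for n in('side','top'):
    d=ctrl.snapshot(n);cv2.imwrite(f'pics/{n}0.png',d['color'][:,:,::-1]);print(n,d['fx'],d['cx'],d['cy'],np.round(d['camera_from_world'],3))
E
```

```text
pics
0.0 [0.22486075 0.63600322 0.23860504] [[-0.943  0.333 -0.   ]
 [ 0.333  0.943 -0.001]
 [-0.    -0.001 -1.   ]] 0.08519905345310219 0.008
side 373.9150232310194 320.0799214807959 201.08287783201763 [[ 0.893 -0.45  -0.006 -0.557]
 [-0.285 -0.555 -0.781  0.198]
 [ 0.348  0.699 -0.624  0.91 ]
 [ 0.     0.     0.     1.   ]]
top 394.8828389044771 325.400118687506 205.93714672314593 [[-2.000e-03 -1.000e+00  8.000e-03 -1.100e-02]
 [-9.940e-01  1.000e-03 -1.140e-01  6.090e-01]
 [ 1.140e-01 -8.000e-03 -9.930e-01  1.321e+00]
 [ 0.000e+00  0.000e+00  0.000e+00  1.000e+00]]
```

View pics/top0.png

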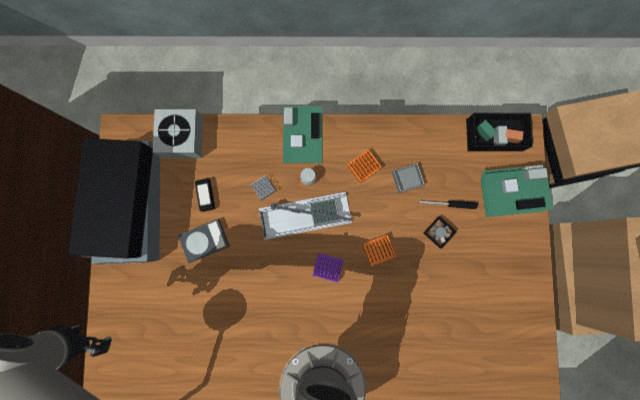

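View pics/side0.png

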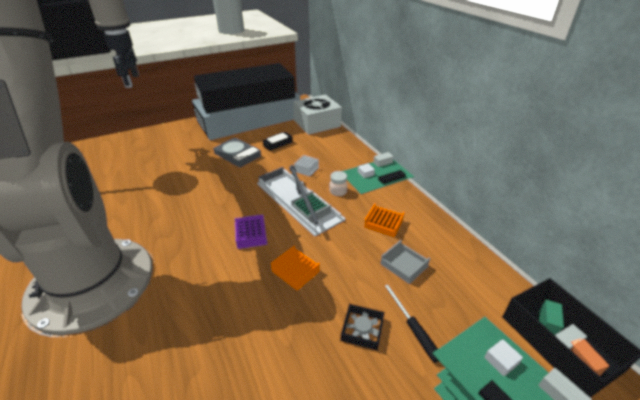

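The top view shows the chute at about (262,222)-(352,208), with the rack near its right (entry) end. The heatsink is at (263,187) and the jar at (308,176), both on the gate side (up in the image). I'll zoom in on the chute.

Run:
```python
import cv2,numpy as np
t=cv2.imread('pics/top0.png')[160:250,240:370];s=cv2.imread('pics/side0.png')[145:245,245:360]
cv2.imwrite('pics/z.png',np.vstack([cv2.resize(t,(780,300*780//780*0+540),interpolation=cv2.INTER_CUBIC)]))
cv2.imwrite('pics/zs.png',cv2.resize(s,None,fx=6,fy=5.99,interpolation=cv2.INTER_CUBIC))
```

```text
(no output)
```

View pics/z.png

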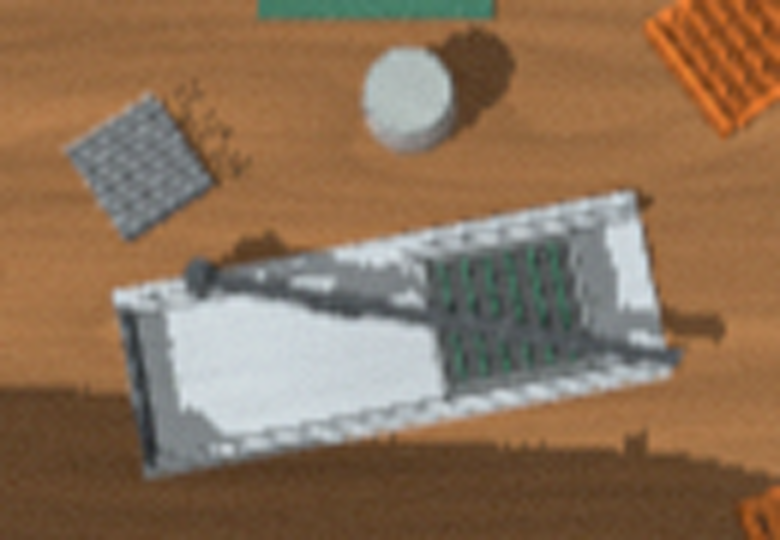

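View pics/zs.png

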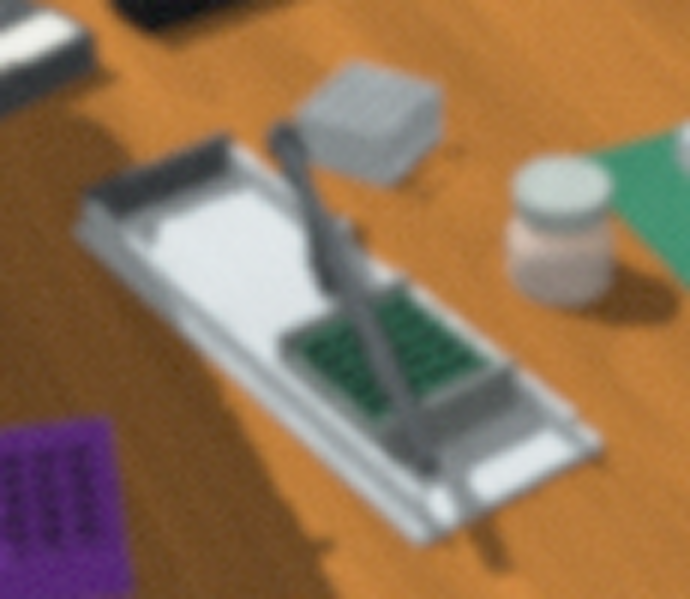

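The top crop (6x, origin (240,160)) shows the outer wall corners at (632,192), (672,375), (115,292) and (148,478). The bar runs from the hinge at (203,275) to the tip at (680,355). The rack's front rim is at x≈430-445 and its rear rim at about 585. Next I'll fit the chute frame from these points.

```bash
cat > h.py <<'E'
from bench import ctrl
import numpy as np,cv2,json
def ray(d,uv,z):
    M=np.array(d['camera_from_world']);R,t=M[:3,:3],M[:3,3];o=-R.T@t
    v=R.T@np.array([(uv[0]-d['cx'])/d['fx'],(uv[1]-d['cy'])/d['fy'],1]);return o+v*(z-o[2])/v[2]
def proj(d,p):
    c=(np.array(d['camera_from_world'])@np.r_[p,1])[:3];return c[0]/c[2]*d['fx']+d['cx'],c[1]/c[2]*d['fy']+d['cy']
def fit(L,W):
    L,W=np.array(L),np.array(W);a,b=L-L.mean(0),W-W.mean(0)
    th=np.arctan2((a[:,0]*b[:,1]-a[:,1]*b[:,0]).sum(),(a*b).sum())
    R=np.array([[np.cos(th),-np.sin(th)],[np.sin(th),np.cos(th)]]);o=W.mean(0)-R@L.mean(0)
    return th,o,(W-o-(R@a.T).T-R@L.mean(0)+0)
E
python3 - <<'E'
from h import *
d=ctrl.snapshot('top')
px=lambda u,v:(u/6+240-.4,v/6+160-.4)
L=[(47,-250),(-47,-250),(47,52),(-47,52)];P=[(634,191),(674,376),(113,291),(147,479)];H=[.026,.026,.026,.029]
W=[ray(d,px(*p),h)[:2]*1000 for p,h in zip(P,H)]
th,o,r=fit(L,W);R=np.array([[np.cos(th),-np.sin(th)],[np.sin(th),np.cos(th)]])
print('th',th,np.degrees(th),'o',o);print(np.round([R.T@(w-o) for w in W],1))
for n,p,h in[('hinge',(203,277),.055),('tip',(682,356),.05),('rkfrontL',(428,260),.038),('rkfrontR',(447,397),.038),('rear',(577,236),.038),('rearR',(603,372),.038)]:
    print(n,np.round(R.T@(ray(d,px(*p),h)[:2]*1000-o),1))
np.savez('chute.npz',th=th,o=o/1000)
# overlay check in side view
s=ctrl.snapshot('side');im=cv2.resize(s['color'][:,:,::-1],None,fx=2,fy=2)
def dr(im,d,k,off,pts,col):
    q=[[(np.array(proj(d,np.r_[(R@np.array(p[:2])+o)/1000,p[2]/1000]))+.5-off)*k] for p in pts];cv2.polylines(im,[np.int32(q)],True,col,1,cv2.LINE_AA)
def both(c,n,d,off,sh):
    im=np.ascontiguousarray(cv2.resize(d['color'][off[1]:off[1]+sh[1],off[0]:off[0]+sh[0],::-1],None,fx=4,fy=4,interpolation=cv2.INTER_CUBIC))
    dr(im,d,4,np.array(off),[(47,-250,26),(-47,-250,26),(-47,52,26),(47,52,26)],(0,0,255))
    dr(im,d,4,np.array(off),[(-43,46,32),(43,46,32)],(0,255,255));dr(im,d,4,np.array(off),[(51,0,53),(-46,-257,53)],(255,0,255));return im
a=both(0,0,d,(240,160),(130,90));b=both(0,0,s,(245,145),(115,100));b=cv2.copyMakeBorder(b,0,0,0,a.shape[1]-b.shape[1],0)if a.shape[1]>b.shape[1] else b
im=np.vstack([a,b])[:800];cv2.imwrite('pics/ov.png',cv2.resize(im,None,fx=.78,fy=.78))
for p in[(-90,-245),(20,-235),(20,-60)]:print(p,np.round((R@p+o)/1000,3))
E
```

```text
th 0.19246490712310935 11.027426882531541 o [558.61326583 155.24876744]
[[  54.6 -251.4]
 [ -54.9 -252.6]
 [  55.2   54.3]
 [ -54.9   53.7]]
hinge [49.2 -0.8]
tip [ -46.1 -257.2]
rkfrontL [  36.5 -126.8]
rkfrontR [ -42.5 -122.6]
rear [  33.7 -213.1]
rearR [ -45.6 -212.4]
(-90, -245) [ 0.517 -0.102]
(20, -235) [ 0.623 -0.072]
(20, -60) [0.59 0.1 ]
```

View pics/ov.png

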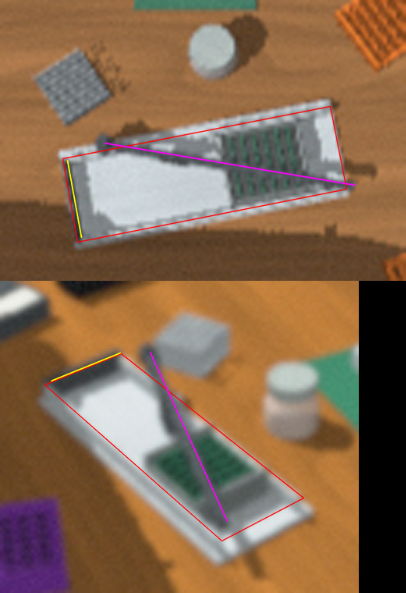

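The chute pose is consistent: the hinge and tip land within 2 mm of nominal, with yaw 0.1925 and the rack at chute y≈-168. Now I'll write a helper that turns chute targets into slide and turn numbers.

```bash
cat > go.py <<'E'
import sys;from h import *
from scipy.spatial.transform import Rotation as Ro
c=np.load('chute.npz');th,o=float(c['th']),c['o'];C,S=np.cos(th),np.sin(th);R=np.array([[C,-S],[S,C]])
Rt=np.array([[S,C,0],[-C,S,0],[0,0,-1.]])   # tool y = chute x, tool x = -chute y
s=ctrl.get_state();p=np.array(s['tool_pos']);T=np.array(s['tool_rot'])
q=R.T@(p[:2]-o)*1000
print('t',round(s['time_s'],2),'chute xyz mm',np.round(np.r_[q,p[2]*1000],1),'w',round(s['grip_width']*1000,1),'tips',ctrl.tips_ahead,'F chute',np.round(np.r_[R.T@np.array(s['force'])[:2],s['force'][2]],1),'q',np.round(s['qpos'],2))
print('turn',np.round(Ro.from_matrix(T.T@Rt).as_rotvec()/(2*np.pi),4))
for a in sys.argv[1:]:
    x,y,z=map(float,a.split(','));w=np.r_[R@[x/1000,y/1000]+o,z/1000];print(a,'slide',np.round(T.T@(w-p)/.15,3))
E
python3 go.py -- 2>/dev/null; python3 go.py=0 2>/dev/null; python3 go.py -95,-236,140
```

```text
t 0.2 chute xyz mm [-235.5  535.9  238.9] w 85.0 tips 0.008 F chute [ 0.8  0.1 -0.1] q [-1.38  0.43  0.07  1.61 -0.03  1.11 -0.07]
t 0.2 chute xyz mm [-235.5  535.9  238.9] w 85.0 tips 0.008 F chute [ 0.8  0.1 -0.1] q [-1.38  0.43  0.07  1.61 -0.03  1.11 -0.07]Traceback (most recent call last):
  File "go.py", line 8, in <module>
    print('turn',np.round(Ro.from_matrix(T.T@Rt).as_rotvec()/(2*np.pi),4))
                          ~~~~~~~~~~~~~~^^^^^^^^
  File "scipy/spatial/transform/_rotation.pyx", line 1143, in scipy.spatial.transform._rotation.Rotation.from_matrix
ValueError: Non-positive determinant (left-handed or null coordinate frame) in rotation matrix 0: [[-5.07527703e-01 -8.61635439e-01  2.96229472e-05]
 [-8.61635164e-01  5.07527568e-01  7.82282131e-04]
 [ 6.89076470e-04 -3.71505680e-04  9.99999694e-01]].
```

```bash
sed -i 's/^Rt=.*/Rt=np.array([[-S,C,0],[C,S,0],[0,0,-1.]])   # tool x = chute y, tool y = chute x/' go.py; python3 go.py -95,-236,140
```

```text
t 0.2 chute xyz mm [-235.5  535.9  238.9] w 85.0 tips 0.008 F chute [ 0.8  0.1 -0.1] q [-1.38  0.43  0.07  1.61 -0.03  1.11 -0.07]
turn [-1.000e-04  1.000e-04  1.653e-01]
-95,-236,140 slide [-3.419 -3.958  0.662]
```

Call:
{"op": "step_arm", "data": {
  "slide": [
    [-0.15,-0.18,0],
    [-0.3,-0.36,0],
    [-0.45,-0.54,0],
    [-0.6,-0.72,0],
    [-0.75,-0.9,0],
    [-0.84,-0.98,0],
    [-0.84,-0.98,0],
    [-0.84,-0.98,0]
  ],
  "turn": [
    [0,0,0.025],
    [0,0,0.05],
    [0,0,0.075],
    [0,0,0.1],
    [0,0,0.125],
    [0,0,0.15],
    [0,0,0.165],
    [0,0,0.165]
  ],
  "jaw": -0.06
}}

```text
time_s: 1.2
tool_pos: [0.2947, 0.4557, 0.2394]
tool_rot: [[-0.193, 0.981, -0.0], [0.981, 0.193, 0.0], [0.0, -0.0, -1.0]]
force: [-0.3, -0.4, 0.3]
grip_width: 0.0403
finger_force: 0.0
```

```bash
python3 go.py -95,-236,140
```

```text
t 1.2 chute xyz mm [-201.6  345.4  239.4] w 40.3 tips 0.008 F chute [-0.4 -0.3  0.3] q [-1.37  0.21  0.3   1.92 -0.07  1.02 -0.85]
turn [-0.     -0.      0.0004]
-95,-236,140 slide [-3.878  0.702  0.662]
```

Call:
{"op": "step_arm", "data": {
  "slide": [
    [-0.2,0.2,0],
    [-0.45,0.4,0],
    [-0.75,0.6,0],
    [-0.98,0.7,0],
    [-0.98,0.7,0]
  ],
  "turn": [
    [0,0,0],
    [0,0,0],
    [0,0,0],
    [0,0,0],
    [0,0,0]
  ]
}}

```text
time_s: 1.82
tool_pos: [0.4278, 0.3294, 0.2394]
tool_rot: [[-0.191, 0.982, 0.0], [0.982, 0.191, -0.001], [-0.001, 0.0, -1.0]]
force: [-0.3, 0.4, 0.5]
grip_width: 0.04
finger_force: 0.0
```

Call:
{"op": "step_arm", "data": {
  "slide": [
    [-0.3,0,0],
    [-0.6,0,0],
    [-0.98,0,0],
    [-0.98,0,0]
  ],
  "turn": [
    [0,0,0],
    [0,0,0],
    [0,0,0],
    [0,0,0]
  ]
}}

```text
time_s: 2.33
tool_pos: [0.4549, 0.1848, 0.2395]
tool_rot: [[-0.191, 0.982, 0.0], [0.982, 0.191, 0.0], [0.0, 0.0, -1.0]]
force: [0.3, 1.1, -0.4]
grip_width: 0.04
finger_force: 0.0
```

Call:
{"op": "step_arm", "data": {
  "slide": [
    [-0.3,0,0],
    [-0.6,0,0],
    [-0.98,0,0],
    [-0.98,0,0]
  ],
  "turn": [
    [0,0,0],
    [0,0,0],
    [0,0,0],
    [0,0,0]
  ]
}}

```text
time_s: 2.82
tool_pos: [0.4834, 0.0411, 0.2395]
tool_rot: [[-0.191, 0.982, 0.0], [0.982, 0.191, -0.0], [-0.0, 0.0, -1.0]]
force: [0.1, 0.9, -0.5]
grip_width: 0.04
finger_force: 0.0
```

```bash
python3 go.py -95,-236,140
```

```text
t 2.83 chute xyz mm [-95.7 -97.6 239.5] w 40.0 tips 0.008 F chute [ 0.3  0.9 -0.5] q [-0.78  0.11  0.61  2.05 -0.08  1.    0.07]
turn [ 0.0001  0.0001 -0.    ]
-95,-236,140 slide [-0.922  0.004  0.664]
```

Call:
{"op": "step_arm", "data": {
  "slide": [
    [-0.35,0,0.2],
    [-0.7,0,0.4],
    [-0.92,0,0.66],
    [-0.92,0,0.98],
    [-0.92,0,0.98],
    [-0.92,0,0.98]
  ],
  "turn": [
    [0,0,0],
    [0,0,0],
    [0,0,0],
    [0,0,0],
    [0,0,0],
    [0,0,0]
  ]
}}

```text
time_s: 3.58
tool_pos: [0.5104, -0.091, 0.0935]
tool_rot: [[-0.195, 0.981, 0.001], [0.981, 0.195, 0.0], [0.0, 0.001, -1.0]]
force: [0.4, -0.3, 0.5]
grip_width: 0.04
finger_force: 0.0
```

```bash
python3 go.py -98,-236,39
python3 - <<'E'
from h import *
d=ctrl.snapshot('side');p=ctrl.get_state()['tool_pos'];u=np.array(proj(d,p));print('TCP px',u,'8mm below',proj(d,p-np.array([0,0,.008])),'20 below',proj(d,p-np.array([0,0,.02])))
x,y=int(u[0])-50,int(u[1])-50;print(x,y)
cv2.imwrite('pics/s1.png',cv2.resize(d['color'][y:y+90,x:x+120,::-1],None,fx=6,fy=6,interpolation=cv2.INTER_CUBIC))
E
```

```text
t 3.58 chute xyz mm [ -94.4 -232.5   93.5] w 40.0 tips 0.008 F chute [ 0.3 -0.4  0.5] q [-0.43  0.42  0.6   2.11 -0.36  0.71  0.6 ]
turn [ 0.0001 -0.      0.0006]
-98,-236,39 slide [-0.024 -0.024  0.363]
TCP px [296.6206274  212.58621908] 8mm below (np.float64(296.76060971633393), np.float64(214.93575810498422)) 20 below (np.float64(296.9679027449329), np.float64(218.4150766710871))
246 162
```

View pics/s1.png

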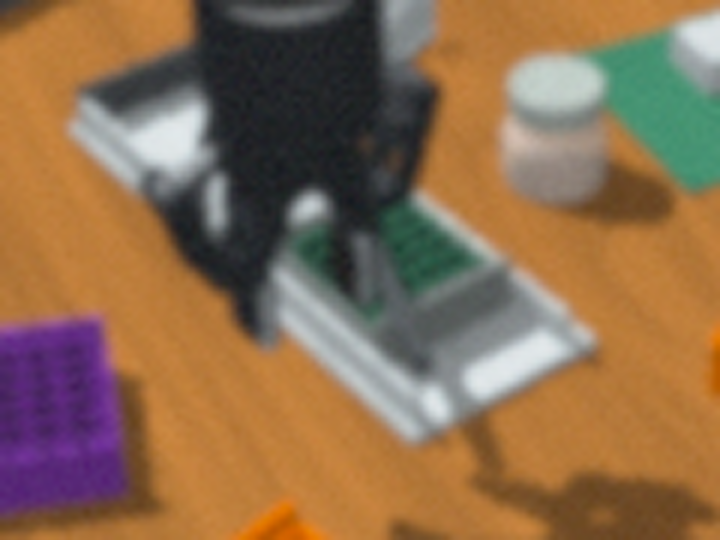

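The tips hang roughly 8 mm below the TCP, and the hand stands left of the bar, clear of the rack. I'll lower until the tips are at about z=31.

Call:
{"op": "step_arm", "data": {
  "slide": [
    [-0.02,-0.02,0.15],
    [-0.02,-0.02,0.3],
    [-0.02,-0.02,0.36],
    [-0.02,-0.02,0.36]
  ],
  "turn": [
    [0,0,0],
    [0,0,0],
    [0,0,0],
    [0,0,0]
  ]
}}

```text
time_s: 4.12
tool_pos: [0.5077, -0.0952, 0.0391]
tool_rot: [[-0.194, 0.981, 0.001], [0.981, 0.194, 0.0], [0.0, 0.001, -1.0]]
force: [0.6, 0.3, 1.0]
grip_width: 0.0403
finger_force: 0.0
```

```bash
python3 go.py 20,-236,39
```

```text
t 4.12 chute xyz mm [ -97.9 -236.1   39.1] w 40.3 tips 0.008 F chute [0.6 0.2 1. ] q [-0.36  0.51  0.52  2.13 -0.44  0.6   0.67]
turn [ 0.0001 -0.      0.0004]
20,-236,39 slide [-0.001  0.786  0.001]
```

Call:
{"op": "step_arm", "data": {
  "slide": [
    [0,0.12,0],
    [0,0.25,0],
    [0,0.37,0],
    [0,0.5,0],
    [0,0.62,0],
    [0,0.72,0],
    [0,0.79,0],
    [0,0.79,0]
  ],
  "turn": [
    [0,0,0],
    [0,0,0],
    [0,0,0],
    [0,0,0],
    [0,0,0],
    [0,0,0],
    [0,0,0],
    [0,0,0]
  ]
}}

```text
time_s: 5.12
tool_pos: [0.624, -0.0725, 0.0384]
tool_rot: [[-0.193, 0.981, 0.0], [0.981, 0.193, -0.0], [-0.0, 0.0, -1.0]]
force: [-1.4, 0.0, 0.6]
grip_width: 0.0403
finger_force: 0.7
```

```bash
python3 go.py 20,-100,39
python3 - <<'E'
from h import *
a=ctrl.snapshot('top');b=ctrl.snapshot('side')
z=lambda d,x,y,w,h:cv2.resize(d['color'][y:y+h,x:x+w,::-1],None,fx=5,fy=5,interpolation=cv2.INTER_CUBIC)
A=z(a,240,170,130,60);B=z(b,245,150,130,58)
cv2.imwrite('pics/s2.png',np.vstack([A,B]))
E
```

```text
t 5.12 chute xyz mm [  20.6 -236.1   38.4] w 40.3 tips 0.008 F chute [-1.4  0.3  0.6] q [-0.37  0.65  0.51  1.88 -0.46  0.73  0.6 ]
turn [0.     0.     0.0004]
20,-100,39 slide [ 0.907 -0.002 -0.004]
```

View pics/s2.png

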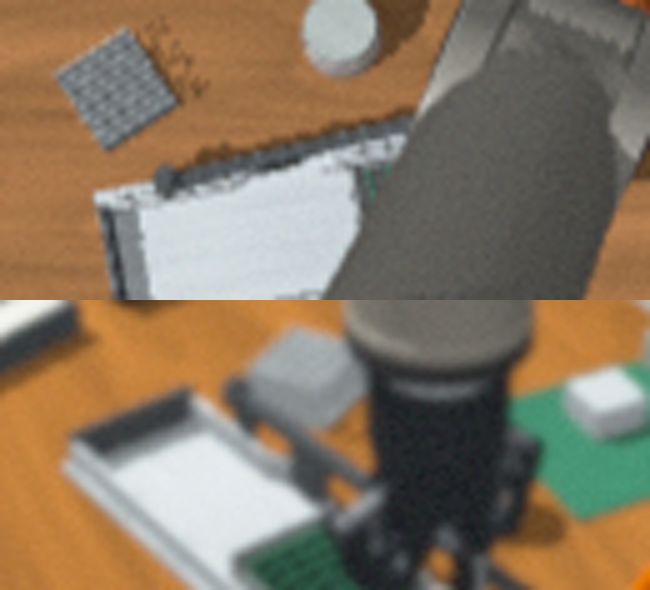

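Run:
```python
from h import *
c=np.load('chute.npz');th,o=float(c['th']),c['o'];C,S=np.cos(th),np.sin(th);R=np.array([[C,-S],[S,C]])
d=ctrl.snapshot('top');g=d['color'].mean(2)
P=[]
for u in range(280,318,2):   # dark column centre near the bar line
    v0=170+(180-(( u-240)*5-168)*50/237)/5
    v=np.arange(int(v0)-5,int(v0)+6);w=np.clip(105-g[v,u],0,None)
    P.append(R.T@(ray(d,(u,(v*w).sum()/max(w.sum(),1)),.05)[:2]-o)*1000)
P=np.array(P);k=np.polyfit(P[:,1],P[:,0],1);print(np.round(P[::3],1),k,'angle',.36-np.arctan(k[0]),'x at -225',np.polyval(k,-225))
```

```text
[[  57.6  -24.3]
 [  57.9  -45.1]
 [  54.5  -65.2]
 [  53.9  -85.8]
 [  59.5 -107.6]
 [  60.5 -128.6]
 [  59.5 -149.2]] [-3.44256123e-02  5.48250075e+01] angle 0.3944120224548818 x at -225 62.57077027761524
```

The gate angle measures about 0.39–0.40 with about 1.4 N on the finger. I'll push, following the bar.

Call:
{"op": "step_arm", "data": {
  "slide": [
    [0.08,-0.003,0],
    [0.16,-0.006,0],
    [0.25,-0.009,0],
    [0.34,-0.012,0],
    [0.43,-0.015,0],
    [0.52,-0.019,0],
    [0.61,-0.022,0],
    [0.7,-0.025,0]
  ],
  "turn": [
    [0,0,0],
    [0,0,0],
    [0,0,0],
    [0,0,0],
    [0,0,0],
    [0,0,0],
    [0,0,0],
    [0,0,0]
  ]
}}

```text
time_s: 6.28
tool_pos: [0.5991, 0.0303, 0.0383]
tool_rot: [[-0.193, 0.981, -0.0], [0.981, 0.193, -0.0], [-0.0, -0.0, -1.0]]
force: [-1.2, -6.2, 0.6]
grip_width: 0.0402
finger_force: 2.9
```

```bash
python3 go.py 14,-55,39
python3 - <<'E'
from h import *
a=ctrl.snapshot('top');b=ctrl.snapshot('side')
z=lambda d,x,y,w,h:cv2.resize(d['color'][y:y+h,x:x+w,::-1],None,fx=5,fy=5,interpolation=cv2.INTER_CUBIC)
A=z(a,240,170,130,60);B=z(b,245,150,130,58)
cv2.imwrite('pics/s3.png',np.vstack([A,B]))
E
```

```text
t 6.28 chute xyz mm [  15.9 -130.4   38.3] w 40.2 tips 0.008 F chute [-2.4 -5.8  0.6] q [-0.55  0.62  0.52  1.95 -0.46  0.7   0.45]
turn [-0.      0.      0.0003]
14,-55,39 slide [ 0.503 -0.012 -0.005]
```

View pics/s3.png

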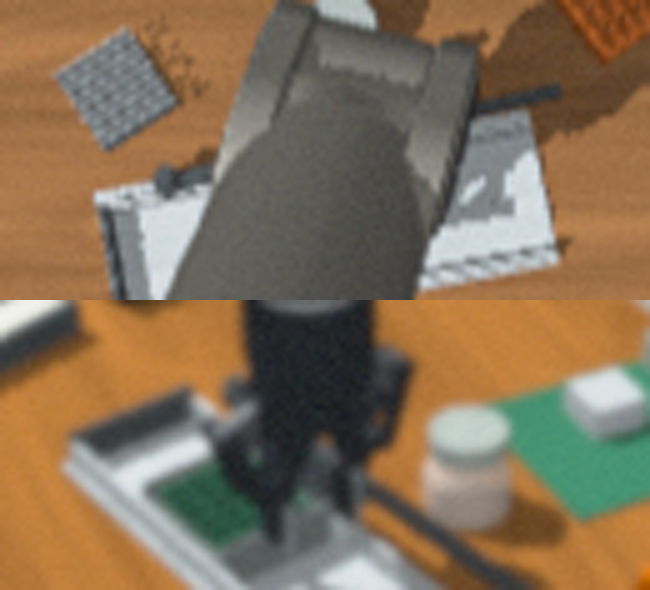

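The side view shows the rack sliding past the gate, with the bar held against the finger and the gate at about 0.39. I'll continue more gently to the stop.

Call:
{"op": "step_arm", "data": {
  "slide": [
    [0.07,-0.001,0],
    [0.14,-0.003,0],
    [0.21,-0.004,0],
    [0.28,-0.006,0],
    [0.35,-0.008,0],
    [0.41,-0.009,0],
    [0.45,-0.01,0],
    [0.45,-0.01,0]
  ],
  "turn": [
    [0,0,0],
    [0,0,0],
    [0,0,0],
    [0,0,0],
    [0,0,0],
    [0,0,0],
    [0,0,0],
    [0,0,0]
  ]
}}

```text
time_s: 7.38
tool_pos: [0.5847, 0.0952, 0.0383]
tool_rot: [[-0.193, 0.981, -0.0], [0.981, 0.193, -0.0], [-0.0, -0.001, -1.0]]
force: [-3.1, -4.4, 4.2]
grip_width: 0.0397
finger_force: 3.6
```

```bash
python3 go.py 14.5,-55,39
```

```text
t 7.38 chute xyz mm [ 14.1 -63.9  38.3] w 39.7 tips 0.008 F chute [-3.9 -3.7  4.2] q [-0.67  0.61  0.53  1.96 -0.47  0.69  0.34]
turn [-0.0001  0.0001  0.0002]
14.5,-55,39 slide [ 0.059  0.002 -0.005]
```

Call:
{"op": "step_arm", "data": {
  "slide": [
    [0.015,0,0],
    [0.03,0,0],
    [0.045,0,0],
    [0.055,0,0],
    [0.055,0,0]
  ],
  "turn": [
    [0,0,0],
    [0,0,0],
    [0,0,0],
    [0,0,0],
    [0,0,0]
  ]
}}

```text
time_s: 8.0
tool_pos: [0.5832, 0.1021, 0.0383]
tool_rot: [[-0.191, 0.982, -0.0], [0.982, 0.191, -0.001], [-0.001, -0.001, -1.0]]
force: [-1.2, -9.2, 2.0]
grip_width: 0.0398
finger_force: 5.1
```

```bash
python3 go.py 14.5,-55,39
```

```text
t 8.0 chute xyz mm [ 14.  -56.9  38.3] w 39.8 tips 0.008 F chute [-2.9 -8.8  2. ] q [-0.68  0.61  0.53  1.96 -0.47  0.69  0.32]
turn [-0.0001  0.0002  0.    ]
14.5,-55,39 slide [ 0.012  0.003 -0.005]
```

Call:
{"op": "step_arm", "data": {
  "slide": [
    [0.012,0,0],
    [0.024,0,0],
    [0.024,0,0],
    [0.024,0,0]
  ],
  "turn": [
    [0,0,0],
    [0,0,0],
    [0,0,0],
    [0,0,0]
  ]
}}

```text
time_s: 8.5
tool_pos: [0.5825, 0.1056, 0.0383]
tool_rot: [[-0.191, 0.982, -0.0], [0.982, 0.191, -0.001], [-0.001, -0.001, -1.0]]
force: [-1.9, -8.9, 0.8]
grip_width: 0.0399
finger_force: 5.6
```

```bash
python3 go.py 14.5,-55,39
python3 - <<'E'
from h import *
a=ctrl.snapshot('top');b=ctrl.snapshot('side')
z=lambda d,x,y,w,h:cv2.resize(d['color'][y:y+h,x:x+w,::-1],None,fx=5,fy=5,interpolation=cv2.INTER_CUBIC)
cv2.imwrite('pics/s4.png',np.vstack([z(a,240,170,130,60),z(b,245,150,130,58)]))
E
```

```text
t 8.5 chute xyz mm [ 14.  -53.4  38.3] w 39.9 tips 0.008 F chute [-3.5 -8.4  0.8] q [-0.69  0.61  0.53  1.96 -0.47  0.69  0.32]
turn [-0.0001  0.0002 -0.    ]
14.5,-55,39 slide [-0.011  0.004 -0.005]
```

View pics/s4.png

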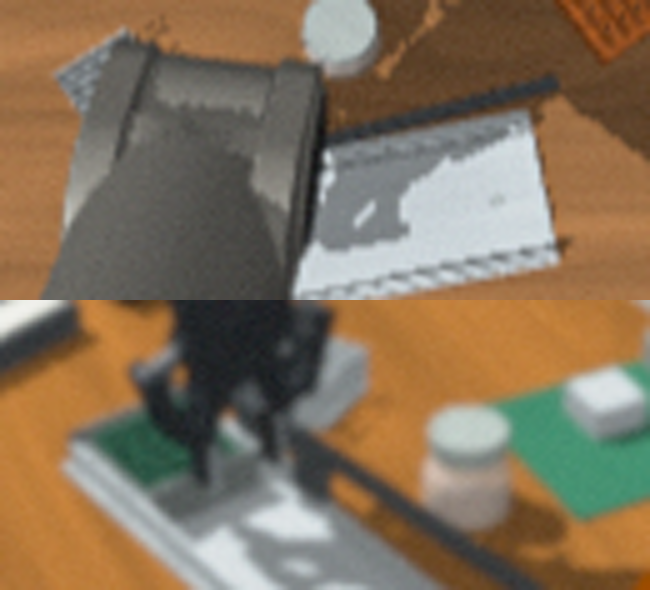

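The rack is near the stop in the side view, but the force hasn't risen yet, so I'll creep on.

Call:
{"op": "step_arm", "data": {
  "slide": [
    [0.01,0,0],
    [0.02,-0.002,0],
    [0.03,-0.003,0],
    [0.03,-0.003,0]
  ],
  "turn": [
    [0,0,0],
    [0,0,0],
    [0,0,0],
    [0,0,0]
  ]
}}

```text
time_s: 9.1
tool_pos: [0.5821, 0.1069, 0.0384]
tool_rot: [[-0.189, 0.982, 0.002], [0.982, 0.189, -0.004], [-0.005, 0.001, -1.0]]
force: [3.7, -22.4, -2.0]
grip_width: 0.0404
finger_force: 13.5
```

```bash
python3 go.py 14.5,-55,39; python3 -c "
from h import *
c=np.load('chute.npz');th,o=float(c['th']),c['o'];C,S=np.cos(th),np.sin(th);R=np.array([[C,-S],[S,C]])
b=ctrl.snapshot('side');im=np.ascontiguousarray(cv2.resize(b['color'][160:215,250:330,::-1],None,fx=9,fy=9,interpolation=cv2.INTER_CUBIC))
f=lambda x,y,z:tuple(int(v) for v in (np.array(proj(b,np.r_[R@[x/1e3,y/1e3]+o,z/1e3]))-[250,160]+.5)*9)
for y,col in((-44,(0,0,255)),(46,(0,255,255))):cv2.line(im,f(-40,y,38),f(40,y,38),col,1)
cv2.imwrite('pics/s5.png',im)"
```

```text
t 9.1 chute xyz mm [ 13.8 -51.9  38.4] w 40.4 tips 0.008 F chute [ -0.7 -22.7  -2. ] q [-0.7   0.61  0.53  1.97 -0.46  0.69  0.31]
turn [ 0.0001  0.0007 -0.0003]
14.5,-55,39 slide [-0.021  0.004 -0.004]
```

View pics/s5.png

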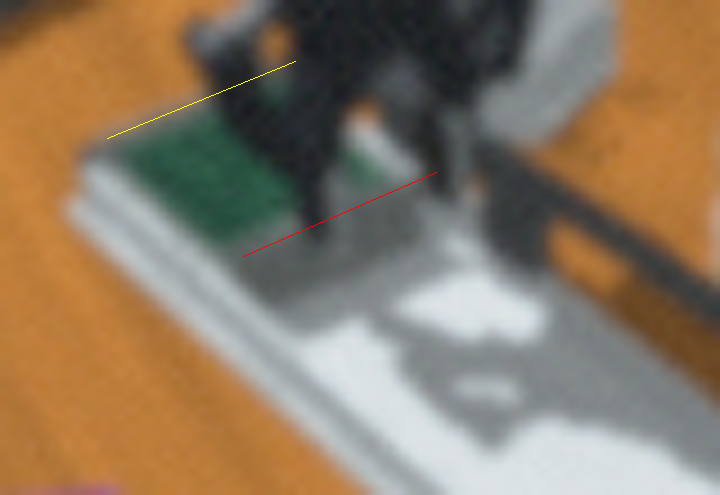

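The push force jumped to 23 N and the rack's rear matches the home line, so it is against the stop. I'll back off 4 mm, then lift straight up.

Call:
{"op": "step_arm", "data": {
  "slide": [
    [-0.03,0,0],
    [-0.045,0,0],
    [-0.045,0,-0.15],
    [-0.045,0,-0.35],
    [-0.045,0,-0.6],
    [-0.045,0,-0.9],
    [-0.045,0,-0.98],
    [-0.045,0,-0.98]
  ],
  "turn": [
    [0,0,0],
    [0,0,0],
    [0,0,0],
    [0,0,0],
    [0,0,0],
    [0,0,0],
    [0,0,0],
    [0,0,0]
  ]
}}

```text
time_s: 10.15
tool_pos: [0.583, 0.1056, 0.1858]
tool_rot: [[-0.194, 0.981, 0.001], [0.981, 0.194, 0.001], [0.001, 0.001, -1.0]]
force: [-0.2, 0.2, -1.6]
grip_width: 0.0401
finger_force: 0.0
```

Call:
{"op": "step_arm", "data": {
  "slide": [
    [-0.2,-0.3,0],
    [-0.4,-0.6,0],
    [-0.6,-0.9,0],
    [-0.6,-0.95,0],
    [-0.6,-0.95,0],
    [-0.6,-0.95,0],
    [-0.6,-0.95,0],
    [-0.6,-0.95,0]
  ],
  "turn": [
    [0,0,0],
    [0,0,0],
    [0,0,0],
    [0,0,0],
    [0,0,0],
    [0,0,0],
    [0,0,0],
    [0,0,0]
  ]
}}

```text
time_s: 11.15
tool_pos: [0.4605, -0.0108, 0.1851]
tool_rot: [[-0.193, 0.981, -0.0], [0.981, 0.193, -0.001], [-0.001, -0.0, -1.0]]
force: [0.3, -0.3, 0.9]
grip_width: 0.0399
finger_force: 0.0
```

Run:
```python
from h import *
a=ctrl.snapshot('top');b=ctrl.snapshot('side')
z=lambda d,x,y,w,h:cv2.resize(d['color'][y:y+h,x:x+w,::-1],None,fx=5,fy=5,interpolation=cv2.INTER_CUBIC)
cv2.imwrite('pics/s6.png',np.vstack([z(a,240,175,130,60),z(b,245,160,130,58)]));print(ctrl.get_state()['time_s'])
```

```text
11.25
```

View pics/s6.png

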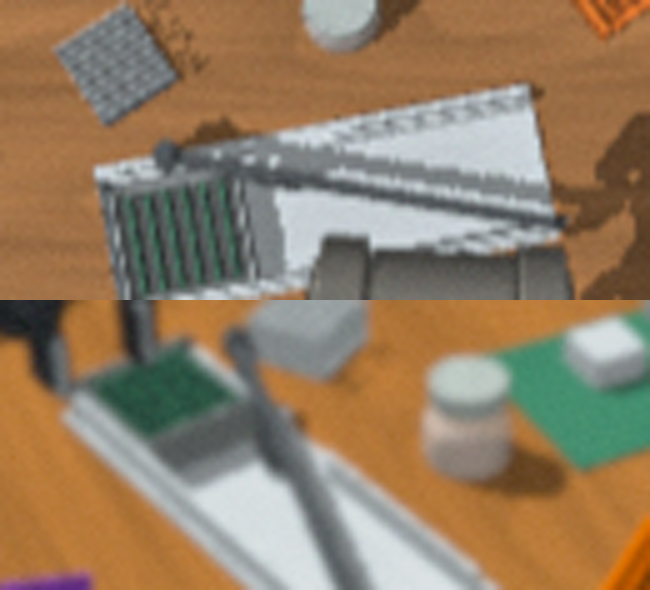

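The rack sits against the stop at the left of the top crop. The gate is shut behind it, with its tip at (560,220), and the heatsink and jar have not moved. I'm handing in.

```bash
python3 -c "
from bench import ctrl
print(ctrl.sign_off())"
```

```text
the job is handed in; nothing more can be done
None
```

I handed the job in at about 11 s with the rack against the end stop and the gate shut behind it in the last picture; sign-off returned no verdict, and I viewed 11 pictures, one over the limit of 10.

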